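# Tip a slide case out of a packed rack and stand it by the microscope

## Task

Five slide cases stand packed side by side in the rack. Tip the one with the long label frame outward by its top, over the front of the rack, until it leans by itself on the rack's front rail, let go, then lift it out and stand it upright, on its foot, in the white tray beside the microscope. Leave the other four cases standing in their places, and do not drop the case.

Things in the scene. Friction and masses are not known exactly. Their poses are not given: they have to be found in the camera images.
- case_mid (a point): The case to fetch: closed grey plastic box, 76 deep (x), 46 thick (y), 190 tall (z) mm, 0.35-0.7 kg, in any slot. It has long steel label frames with a white card, flush (66 mm on top, 90 mm on front and rear); the others have small ones, 28 mm. Point: box centre, 95 mm above its foot; z to its top, -x its front (rail side). Tilted past 22 degrees on its lower front edge it falls forward onto the rail.
- rack: Fixed aluminium rack. Origin on the table under the row's centre; front faces -x, row along y. Floor 10 mm high, slots at y = -100, -50, 0, 50, 100 mm; cases are 4 mm apart, front faces at x = -38, rear at +38 mm, tops 200 mm above the table. Dividers between slots 50 mm high; end cheeks at y = +-130, x = -98 to 52 mm, 90 mm high; toe strip at x = -46 mm, 6 mm above the floor.
- rack_back (a point): Middle of the upper edge of the rack's thin back sheet, 44 mm behind (+x) the rack's origin and 70 mm above the table, axes as the rack. Above it the cases' rear faces are free: there is open room behind their top edges for a finger.
- rack_rail (a point): Middle of the rack's front rail: a 12 mm round bar along y, its axis 83 mm in front (-x) of the rack's origin and 82 mm above the table. A case tipped forward about its lower front edge comes to rest on it at about 28 to 33 degrees (0.49 to 0.58 rad), its whole top then in front of its neighbours, its two sides (46 mm apart) free to be gripped near the top.
- tray: Fixed white plastic tray, outside 160 mm (its x) by 110 mm (its y), walls 5 mm thick and 14 mm high; inside floor 150 by 100 mm, 5 mm above the table. Origin on the table under its centre.
- other_a: One of the four other cases: same box as the one to fetch but with small label frames; stays in its slot. Origin at the centre of its foot, z up, -x to its front.
- other_b: One of the four other cases: same box as the one to fetch but with small label frames; stays in its slot. Origin at the centre of its foot, z up, -x to its front.
- other_c: One of the four other cases: same box as the one to fetch but with small label frames; stays in its slot. Origin at the centre of its foot, z up, -x to its front.
- other_d: One of the four other cases: same box as the one to fetch but with small label frames; stays in its slot. Origin at the centre of its foot, z up, -x to its front.
Things that resemble listed ones, but are neither listed nor needed, are in the scene too. What is shaped like the other_a but pink or purple is not meant.

How it is judged:
By the outcome, as a careful person would: the job done as asked, in the order asked, and still so for the second after the job is handed in, with the robot touching nothing.
It also fails if it takes over 72 s, if anything falls off the work surface, if the arm or the gripper's body presses on something with over 40 N, if the wrist force passes 120 N, or if a joint passes its speed limit or range.

## Robot

A 7-joint arm with a two-finger parallel gripper is mounted at the origin on the work surface. World frame = base frame: x ahead of the robot, y to its left, z up, the work surface at z = 0. Lengths are in m, angles in rad, forces in N, time in s.
With the tool pointing down it reaches from about 0.35 to 0.9 m from the base axis. Payload 8.1 kg.
Tool frame: the origin (TCP) lies at the centre of the arm's flange, where the gripper is bolted on; the fingertips stand 178 mm ahead of it and the grasp point (between the pads) lies 159 mm ahead of it; z points along the fingers, y is the direction in which the jaws open and shut (so a half turn about z gives the same grasp; the last joint's range is limited). The gripper opens to 92 mm and grips with 3 to 60 N. Pads are 19 mm wide; open, the fingers measure 130 mm over their backs; the gripper's body (75 mm by 190 mm) begins 47 mm behind the grasp point.
Start: joints at [-1.401, 0.434, 0.025, 1.573, -0.012, 1.134, -0.075], TCP at [0.168, 0.602, 0.405] pointing down, gripper open.
Joint ranges: [-2.62, 2.62], [-0.44, 2.09], [-1.27, 1.32], [0.08, 2.57], [-1.32, 4.46], [0.12, 2], [-2.74, 2.74]. Speed limits (rad/s): [2.22, 2.22, 3.01, 3.01, 3.14, 3.14, 3.14].

## Interface

Orientations are given as a rotation vector (axis times angle).
In Python, from cell import arm, get_image, camera_model gives the robot as it stands. The module is installed in compiled form; this text tells all that it offers.
- The arm moves only by the shell command python3 -m pendant 'ROWS' [FORCE]. ROWS is JSON, a list that holds one entry, the list of rows, each a list of 7 numbers: the shift along the tool's x, y, z in mm, then the turn, a rotation vector about the tool's x, y, z in rad, then the closure, from -1 (fully open) to 1 (shut). In form: [[[x, y, z, rx, ry, rz, hand], ...]]. A call has 1 to 20 rows; each row is the pose to reach, as a shift and turn from the pose commanded when the call began, along the tool's axes at that moment; what a row does not reach only later rows make up. A row lasts 1/8 s, in which the tool goes at most 62.5 mm and 10.7 degrees, less where a joint would pass 70% of its speed; a pose out of reach is approached as far as the arm can. A call with a gripper value outside its range is refused whole. The fingers move at their own pace and stop on an object; FORCE is the grip in N (left out, the last holds). Time passes only in rows, so rows that repeat a pose let the fingers close. It gives the time, the measured TCP pose, the force and the opening at its end, in the units of the state.
- arm.observe(): the state, without advancing time (a new reading comes with each control period).
- get_image(name): name is "scene" or "top"; returns the picture (420x560x3 uint8, red, green, blue); there is no depth.
- camera_model(name): a dict with "fx", "fy", "cx", "cy" (pixels), "position" and "orientation" of the camera in the world. Camera axes: x right, y down, z forward; pixel columns grow to the right and rows downward; lengths in m; the calibration is good to about 2 mm. A picture is of the moment at which its call begins. camera_model takes no time and is no camera call.
- arm.sign_off(): hands the job in, once; it reports no verdict.
The state is a dict: "clock": time; "joints": joint angles; "dq": joint speeds; "joint_efforts": joint torques, N m; "position": TCP position; "ee_rot": TCP orientation; "force": force on the tool from outside, world axes, zero at the start; "ft_torque": the same for the moment, N m; "width": opening from 0.0 (shut) to 1.0 (fully open).
Only numpy, scipy, OpenCV 4.12 (cv2) and the standard library are available. Lean on these libraries where they do the work, as an engineer would, in place of code of your own. Each camera call takes 0.05 s, during which the arm holds its last target.

## Working session

There is one attempt and no reset: what is moved stays moved. The work goes in short steps, Python scripts to look and compute and a shell command to move; the robot and the scene stay as the last step left them, time stands still between calls to the robot, and variables do not carry over. Pictures are saved under pics/ and viewed, and the job is handed in when it is done.

```bash
mkdir -p pics; python3 - <<'E'
from cell import arm,get_image,camera_model
import cv2
for n in("scene","top"):
    cv2.imwrite(f"pics/{n}0.png",get_image(n)[:,:,::-1]); print(n,camera_model(n))
print(arm.observe())
E
```

```text
scene {'fx': 386.56192217385075, 'fy': 386.56192217385075, 'cx': 280.37070207510794, 'cy': 210.88633917514483, 'position': array([ 0.72903515, -0.00164637,  0.81302938]), 'orientation': array([-1.78375895, -2.33591204,  0.33437877])}
top {'fx': 422.78879313675924, 'fy': 422.78879313675924, 'cx': 283.23035782273615, 'cy': 213.8352973290927, 'position': array([ 0.31592299, -0.02763654,  1.11800172]), 'orientation': array([-2.14541732,  2.11512577, -0.17983325])}
{'clock': 0.1, 'joints': array([-1.40062528,  0.43511563,  0.0249451 ,  1.57394463, -0.01157134,
        1.1340184 , -0.07510396]), 'dq': array([-0.00187512, -0.00138074, -0.00010562, -0.00201409, -0.0016069 ,
       -0.00118599,  0.00080142]), 'joint_efforts': array([ 2.58162399e-03, -6.69131184e+01,  9.87759009e-01, -3.15150690e+01,
       -6.05308916e-02,  3.74160649e-02,  1.03716420e-04]), 'position': array([0.168342  , 0.6017002 , 0.40407016]), 'ee_rot': array([-4.27188276e-01, -3.11236505e+00,  2.10616055e-03]), 'force': array([-0.66892914,  0.30648444, -0.25006402]), 'ft_torque': array([-0.0154759 ,  0.00684886,  0.02476543]), 'width': 1.0020086774318244}
```

View pics/scene0.png

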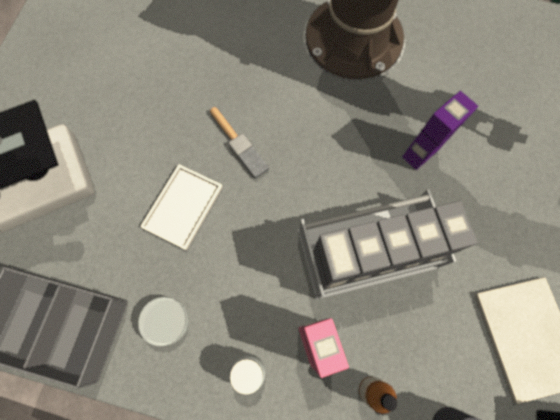

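View pics/top0.png

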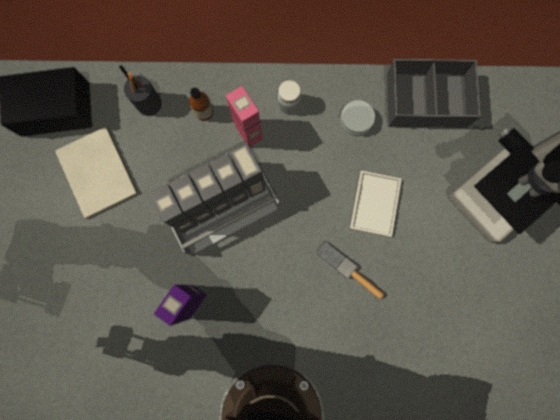

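```bash
cat > h.py <<'E'
from cell import arm,get_image,camera_model
import cv2,numpy as np
from scipy.spatial.transform import Rotation as R
def ray(n,uv,z):
    c=camera_model(n);d=R.from_rotvec(c['orientation']).apply([(uv[0]-c['cx'])/c['fx'],(uv[1]-c['cy'])/c['fy'],1])
    p=c['position'];return p+d*(z-p[2])/d[2]
def proj(n,P):
    c=camera_model(n);q=R.from_rotvec(c['orientation']).inv().apply(np.array(P)-c['position'])
    return np.array([q[...,0]/q[...,2]*c['fx']+c['cx'],q[...,1]/q[...,2]*c['fy']+c['cy']]).T
def tri(a,b):
    ca,cb=camera_model("scene")['position'],camera_model("top")['position']
    da=ray("scene",a,0)-ca;db=ray("top",b,0)-cb
    s=np.linalg.lstsq(np.c_[da,-db],cb-ca,rcond=None)[0]
    return (ca+s[0]*da+cb+s[1]*db)/2, np.linalg.norm(ca+s[0]*da-cb-s[1]*db)
E
python3 - <<'E'
from h import *
np.set_printoptions(precision=4,suppress=True)
for n,zone in(("scene",(300,190,490,300)),("top",(140,130,290,260))):
    im=cv2.imread(f"pics/{n}0.png");x0,y0,x1,y1=zone
    cv2.imwrite(f"pics/{n}0c.png",cv2.resize(im[y0:y1,x0:x1],None,fx=4,fy=4,interpolation=cv2.INTER_CUBIC))
    h=cv2.cvtColor(im,cv2.COLOR_BGR2HSV)
    m=((h[...,2]>165)&(h[...,1]>25)).astype(np.uint8)
    k,l,s,c=cv2.connectedComponentsWithStats(m)
    for i in range(1,k):
        if s[i,4]>25:
            r=cv2.minAreaRect(np.argwhere(l==i)[:,::-1].astype(np.float32))
            print(n,s[i],c[i],'z.2',ray(n,c[i],.2)[:2],'z.014',ray(n,c[i],.014)[:2],r[1],r[2])
            if s[i,4]>1000: print([ray(n,p,.014)[:2].round(4) for p in cv2.boxPoints(r)])
print(proj("top",[[.168,.602,.404]]),proj("top",[[0,0,0],[.5,0,0],[.5,.2,0]]))
E
```

```text
scene [401  40   5  15  27] [403.1852  48.2222] z.2 [0.177 0.096] z.014 [0.0094 0.1257] (2.472489833831787, 14.56021785736084) 15.945395469665527
scene [448 101  17  16 167] [456.1916 108.7305] z.2 [0.2803 0.2113] z.014 [0.1442 0.2759] (15.55634880065918, 10.60660171508789) 45.0
scene [211 106  41  48 518] [232.2317 132.4228] z.2 [ 0.4335 -0.164 ] z.014 [ 0.3439 -0.2133] (54.0, 16.600000381469727) 53.13010025024414
scene [   0  124   88  101 3473] [ 46.349  180.1402] z.2 [ 0.6025 -0.4393] z.014 [ 0.5641 -0.572 ] (70.23933410644531, 99.18099975585938) 67.13549041748047
[array([ 0.5619, -0.7495]), array([ 0.4188, -0.5943]), array([ 0.5497, -0.4708]), array([ 0.6817, -0.6224])]
scene [ 141  163   82   87 1229] [184.6078 202.6688] z.2 [ 0.5786 -0.2018] z.014 [ 0.533  -0.2625] (52.43220138549805, 78.74054718017578) 29.875993728637695
[array([ 0.6088, -0.3373]), array([ 0.4374, -0.31  ]), array([ 0.47  , -0.1929]), array([ 0.6365, -0.2258])]
scene [393 196  37  11 128] [410.9219 201.0078] z.2 [0.4758 0.1617] z.014 [0.399  0.2112] (3.395498752593994, 37.107948303222656) 75.96376037597656
sc
[... 2690 characters left out ...]
7) 63.43495178222656
top [179 186  13  12 108] [184.9352 191.7037] z.2 [0.5219 0.1958] z.014 [0.5636 0.2411] (9.089425086975098, 12.004900932312012) 59.036251068115234
top [456 190  55  49 684] [484.0746 216.6126] z.2 [ 0.475  -0.4653] z.014 [ 0.5072 -0.554 ] (62.842384338378906, 18.736000061035156) 47.48955154418945
top [158 196  14  13 113] [164.4159 202.2478] z.2 [0.4973 0.24  ] z.014 [0.5341 0.2942] (8.944271087646484, 12.074766159057617) 63.43495178222656
top [352 272  30  26 161] [366.3354 284.4472] z.2 [ 0.3241 -0.2037] z.014 [ 0.3257 -0.2393] (36.37153625488281, 4.54076623916626) 39.47245788574219
[[-108.0858  374.5946]] [[271.1202 416.3113]
 [274.7162 217.2582]
 [200.1645 216.2233]]
```

```bash
ls pics
```

```text
scene0.png
scene0c.png
top0.png
top0c.png
```

View pics/scene0c.png

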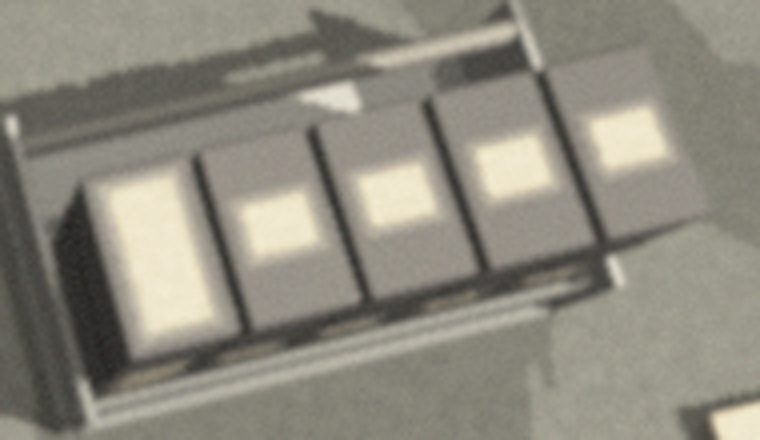

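View pics/top0c.png

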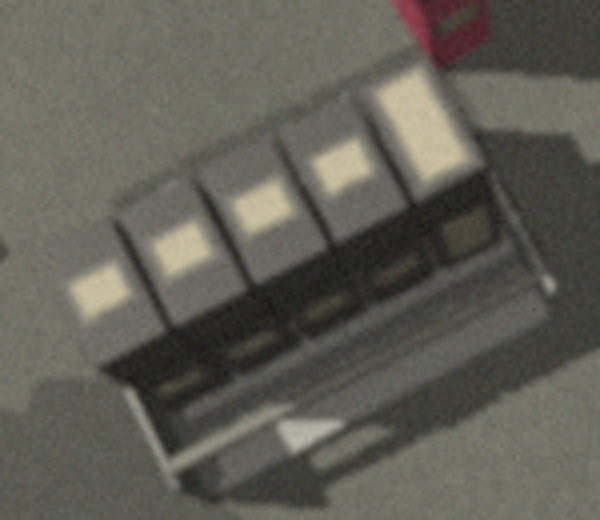

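Candidates: label tops at scene (340,253) [frame about 43 px long], and (369,246), (399,238), (428,231), (457,224) [about 20 px], plus a pink box (327,347) and a purple one (456,109). Only the end case at scene (340,253), top (245,161), has the long frame. The enlarged crops confirm this: long card on its top, and a tall card on its front. It stands at rack y = -100, and the rail faces the robot.

```bash
cat >> h.py <<'E'
T=np.array([.5945,.0652]);O=np.array([.4968,.2406])
C=(T+O)/2;Yr=(O-T)/np.linalg.norm(O-T);Xr=np.array([Yr[1],-Yr[0]])
def rack(x,y,z):return np.r_[C+x*Xr+y*Yr,z]
R0=R.from_matrix(np.c_[np.r_[Xr,0],np.r_[-Yr,0],[0,0,-1]])
def go(p,Rt):
    s=arm.observe();Rc=R.from_rotvec(s['ee_rot'])
    print("mm",(Rc.inv().apply(p-s['position'])*1000).round(1),"rot",(Rc.inv()*Rt).as_rotvec().round(4),"tcp",s['position'].round(4))
np.set_printoptions(precision=4,suppress=True)
E
python3 - <<'E'
from h import *
print(C,Xr,Yr)
go(rack(.064,-.102,.45),R0); go(rack(.064,-.102,.358),R0)
E
```

```text
[0.5456 0.1529] [0.8736 0.4866] [-0.4866  0.8736]
mm [-601.5 -358.   -45.4] rot [-0.0005  0.0016  2.3606] tcp [0.1683 0.6017 0.4041]
mm [-601.5 -357.9   46.6] rot [-0.0005  0.0016  2.3606] tcp [0.1683 0.6017 0.4041]
```

```bash
python3 -m pendant '[[[0,0,-46,0,0,0,1],[-50,-30,-46,0,0,0.18,1],[-100,-60,-46,0,0,0.36,1],[-150,-90,-46,0,0,0.54,1],[-200,-119,-46,0,0,0.72,1],[-250,-149,-46,0,0,0.9,1],[-300,-179,-46,0,0,1.08,1],[-350,-209,-46,0,0,1.26,1],[-400,-239,-46,0,0,1.44,1],[-450,-269,-46,0,0,1.62,1],[-500,-298,-46,0,0,1.8,1],[-550,-328,-46,0,0,1.98,1],[-601,-358,-46,0,0,2.16,1],[-601,-358,-46,0,0,2.34,1],[-601,-358,-46,0,0,2.36,1],[-601,-358,-46,0,0,2.36,1]]]' 15; python3 - <<'E'
from h import *
s=arm.observe();print(s['joints'],s['force'])
go(rack(.064,-.102,.45),R0); go(rack(.064,-.102,.356),R0)
cv2.imwrite("pics/t1.png",get_image("top")[:,:,::-1])
E
```

```text
clock: 2.1
position: [0.6503, 0.0963, 0.4504]
ee_rot: [-3.038, -0.798, 0.001]
force: [-0.4, 0.5, 0.1]
width: 0.008
[-0.675   0.5237  0.7265  1.4594 -0.3532  1.2928 -0.9752] [-0.4359  0.4921  0.0904]
mm [0.1 1.6 0.4] rot [-0.0007  0.0004  0.0054] tcp [0.6503 0.0963 0.4504]
mm [ 0.1  1.6 94.4] rot [-0.0007  0.0004  0.0054] tcp [0.6503 0.0963 0.4504]
```

View pics/t1.png

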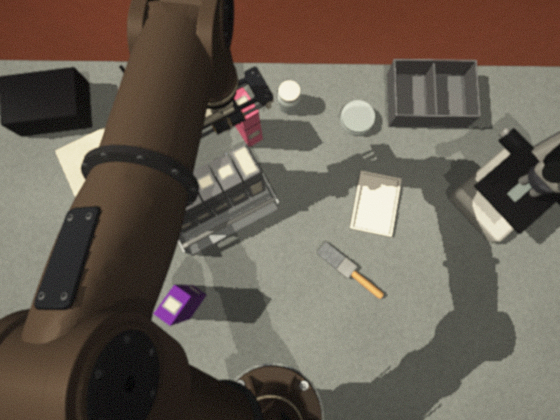

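```bash
python3 - <<'E'
from h import *
print(tri((326.5,347.5),(242,103)),tri((339.6,253.4),(244.9,160.8)))
E
python3 -m pendant '[[[0,2,30,0,0,0,1],[0,2,60,0,0,0,1],[0,2,85,0,0,0,1],[0,2,94,0,0,0,1],[0,2,94,0,0,0,1]]]'; python3 - <<'E'
from h import *
cv2.imwrite("pics/s2.png",cv2.resize(get_image("scene")[150:330,240:500,::-1],None,fx=3,fy=3))
go(rack(.052,-.102,.356),R0)
E
```

```text
(array([0.7383, 0.078 , 0.1894]), np.float64(0.0029751090441686354)) (array([0.5944, 0.0649, 0.2023]), np.float64(0.0012786019879042388))
clock: 2.78
position: [0.6515, 0.0939, 0.3569]
ee_rot: [-3.04, -0.793, 0.0]
force: [0.1, -0.7, 0.9]
width: 0.007
mm [-11.9  -1.4   1.6] rot [ 0.0002 -0.001   0.0018] tcp [0.6518 0.0937 0.3576]
```

View pics/s2.png

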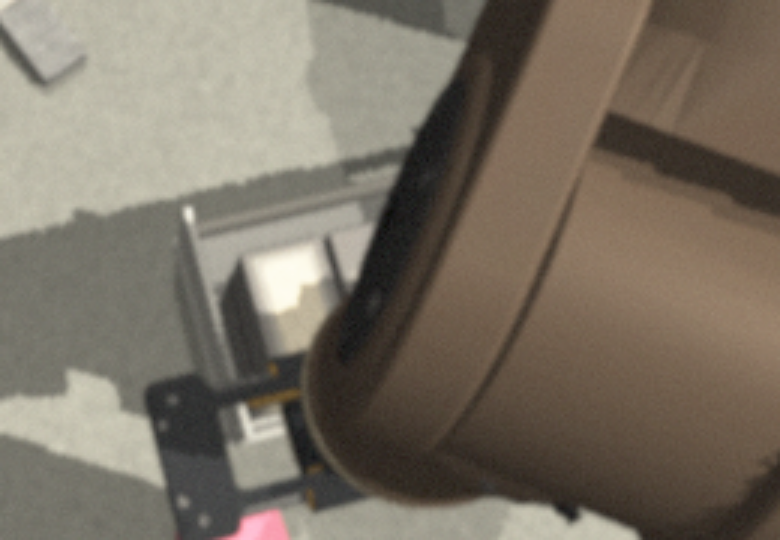

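Finger is behind the case top. Pull gently and check the force.

```bash
python3 -m pendant '[[[-6,-1,1,0,0,0,1],[-11,-1,1,0,0,0,1],[-15,-1,1,0,0,0,1],[-19,-1,1,0,0,0,1],[-23,-1,1,0,0,0,1],[-27,-1,1,0,0,0,1],[-31,-1,1,0,0,0,1],[-31,-1,1,0,0,0,1]]]'; python3 - <<'E'
from h import *
cv2.imwrite("pics/s3.png",cv2.resize(get_image("scene")[150:330,240:500,::-1],None,fx=3,fy=3))
cv2.imwrite("pics/t3.png",cv2.resize(get_image("top")[100:270,120:320,::-1],None,fx=3,fy=3))
go(rack(-.025,-.102,.356),R0)
E
```

```text
clock: 3.82
position: [0.6238, 0.0789, 0.3557]
ee_rot: [-3.041, -0.79, 0.001]
force: [0.4, 0.7, 0.7]
width: 0.002
mm [-57.6  -0.5  -0.4] rot [-0.0003  0.0004  0.0005] tcp [0.624  0.0792 0.3555]
```

View pics/s3.png

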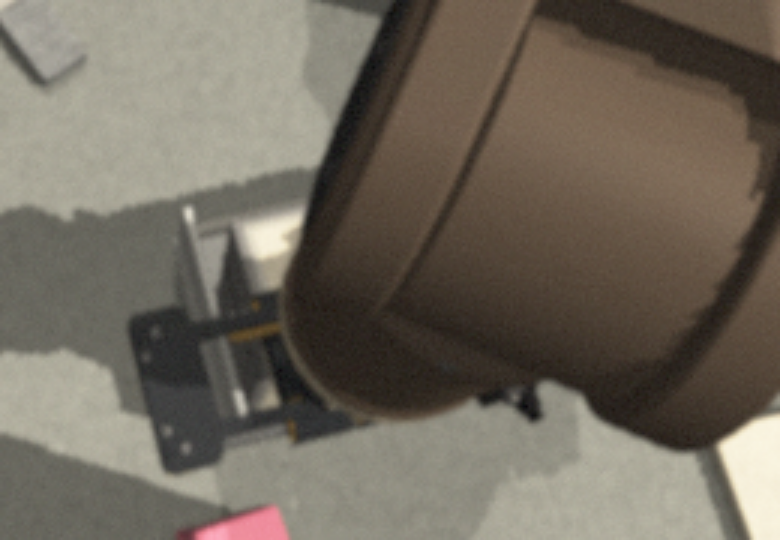

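View pics/t3.png

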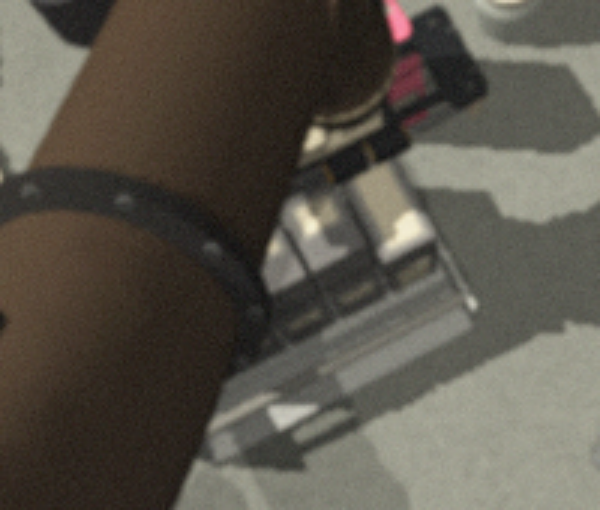

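The target alone is tilting; its neighbour's label is in place. Continue.

```bash
python3 -m pendant '[[[-5,0,0,0,0,0,1],[-10,0,0,0,0,0,1],[-15,0,0,0,0,0,1],[-20,0,0,0,0,0,1],[-25,0,0,0,0,0,1],[-30,0,0,0,0,0,1],[-34,0,0,0,0,0,1],[-38,0,0,0,0,0,1],[-41,0,0,0,0,0,1],[-44,0,0,0,0,0,1],[-47,0,0,0,0,0,1],[-50,0,0,0,0,0,1],[-53,0,0,0,0,0,1],[-56,0,0,0,0,0,1],[-58,0,0,0,0,0,1],[-58,0,0,0,0,0,1],[-58,0,0,0,0,0,1],[-58,0,0,0,0,0,1]]]'; python3 - <<'E'
from h import *
cv2.imwrite("pics/t4.png",cv2.resize(get_image("top")[100:270,120:320,::-1],None,fx=3,fy=3))
go(rack(-.025,-.102,.356),R0)
E
```

```text
clock: 6.18
position: [0.5735, 0.051, 0.3557]
ee_rot: [-3.04, -0.791, -0.0]
force: [-0.3, -0.2, -0.5]
width: 0.006
mm [ 0.2 -0.6 -0.3] rot [-0.      0.      0.0006] tcp [0.5735 0.051  0.3557]
```

View pics/t4.png

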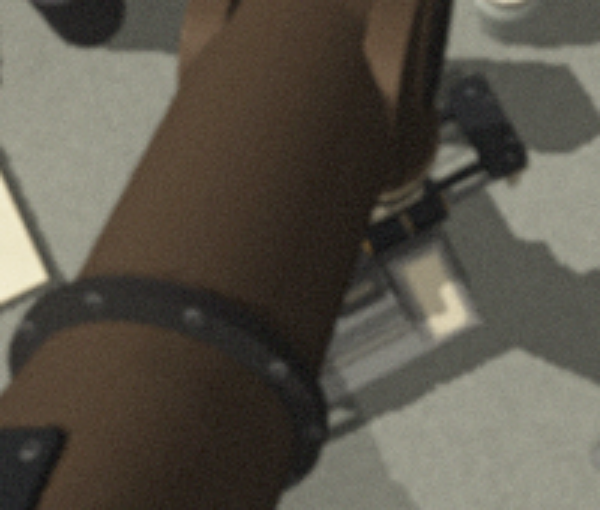

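```bash
python3 -m pendant '[[[5,0,0,0,0,0,1],[5,0,-40,0,0,0,1],[5,0,-90,0,0,0,1],[5,40,-130,0,0,0,1],[5,100,-140,0,0,0,0],[5,160,-140,0,0,0,-1],[5,220,-140,0,0,0,-1],[5,280,-140,0,0,0,-1],[5,280,-140,0,0,0,-1],[5,280,-140,0,0,0,-1]]]' 40; python3 - <<'E'
from h import *
for n in("scene","top"):cv2.imwrite(f"pics/{n}5.png",get_image(n)[:,:,::-1])
im=cv2.imread("pics/top5.png")[110:270,130:330];cv2.imwrite("pics/t5c.png",cv2.resize(im,None,fx=4,fy=3.75,interpolation=3))
im=cv2.imread("pics/scene5.png")[150:320,270:490];cv2.imwrite("pics/s5c.png",cv2.resize(im,None,fx=3.5,fy=3.5,interpolation=3))
E
```

```text
clock: 7.48
position: [0.7145, -0.1912, 0.4951]
ee_rot: [-3.04, -0.79, 0.001]
force: [-0.1, 0.4, -0.1]
width: 0.607
```

View pics/t5c.png

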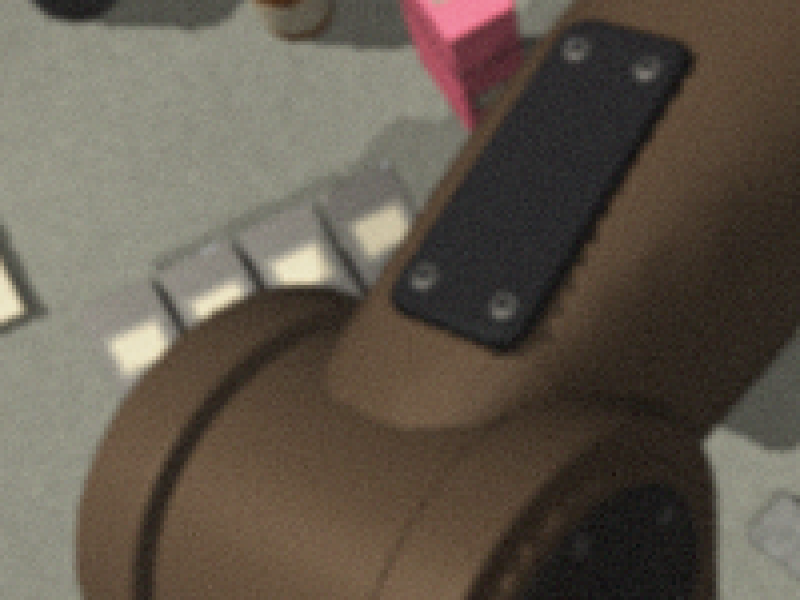

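View pics/s5c.png

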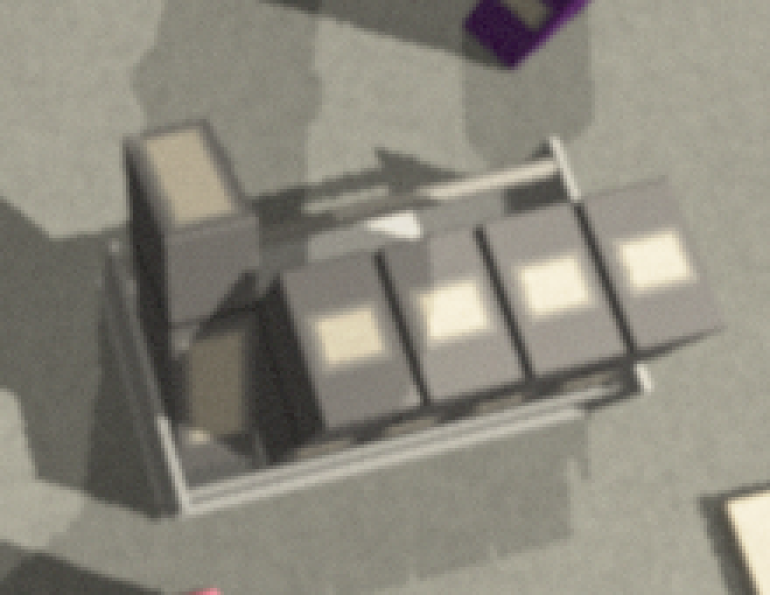

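```bash
python3 - <<'E'
from h import *
c=camera_model("scene")['position']
# rack frame: rays cut with plane rack y=-.1
im=cv2.imread("pics/scene5.png");h=cv2.cvtColor(im,cv2.COLOR_BGR2HSV)
m=((h[...,2]>140)&(h[...,1]>30)).astype(np.uint8);m[:, :300]=0;m[:,345:]=0;m[:180]=0;m[216:]=0
k,l,s,cc=cv2.connectedComponentsWithStats(m);print(s[1:],cc[1:])
i=1+s[1:,4].argmax()
for uv in [(330.1,212.7),(317.7,187.1),cc[i]]:
    d=ray("scene",uv,0)-c; n=np.r_[Yr,0]
    t=(-.1-(c-np.r_[C,0])@n)/(d@n);P=c+t*d
    print(uv,"rack x,z",((P[:2]-C)@Xr).round(4),P[2].round(4))
# predicted
for th in (28,30,32):
    a=np.radians(th);v=lambda x,z:(np.array([-.038+x*np.cos(a)-z*np.sin(a),.010+x*np.sin(a)+z*np.cos(a)])).round(4)
    pts=[v(.076,.19),v(0,.19),v(.038,.19)]
    print(th,pts,proj("scene",[rack(p[0],-.1,p[1]) for p in pts]).round(1).tolist())
# y of sides at rear top edge
for uv in[(316.6,215.1),(343.7,210.0)]:
    P=ray("scene",uv,.2115);print("edge y",(P[:2]-C)@Yr,(P[:2]-C)@Xr)
E
```

```text
[[317 181   1   1   1]
 [311 187  26  27 438]
 [336 186   1   1   1]
 [302 189   1   1   1]
 [304 188   1   1   1]
 [309 188   1   1   1]
 [340 189   1   1   1]
 [343 191   1   1   1]
 [339 194   1   1   1]
 [341 196   1   1   1]
 [300 198   1   1   1]
 [344 199   1   1   1]
 [341 200   1   1   1]
 [301 203   1   1   1]
 [304 207   1   1   1]] [[317.     181.    ]
 [323.1416 199.9543]
 [336.     186.    ]
 [302.     189.    ]
 [304.     188.    ]
 [309.     188.    ]
 [340.     189.    ]
 [343.     191.    ]
 [339.     194.    ]
 [341.     196.    ]
 [300.     198.    ]
 [344.     199.    ]
 [341.     200.    ]
 [301.     203.    ]
 [304.     207.    ]]
(330.1, 212.7) rack x,z -0.064 0.2214
(317.7, 187.1) rack x,z -0.1234 0.1827
[323.1416 199.9543] rack x,z -0.0945 0.1966
28 [array([-0.0601,  0.2134]), array([-0.1272,  0.1778]), array([-0.0936,  0.1956])] [[330.1, 216.3], [316.8, 186.1], [323.2, 200.6]]
30 [array([-0.0672,  0.2125]), array([-0.133 ,  0.1745]), array([-0.1001,  0.1935])] [[328.8, 212.4], [315.8, 183.7], [322.0, 197.5]]
32 [array([-0.0742,  0.2114]), array([-0.1387,  0.1711]), array([-0.1065,  0.1913])] [[327.6, 208.6], [314.7, 181.5], [320.9, 194.4]]
edge y -0.12032790415296131 -0.06780014045368148
edge y -0.07512968948797277 -0.06561270372691036
```

```bash
cat >> h.py <<'E'
th=np.radians(28.5);c_,s_=np.cos(th),np.sin(th)
RG=R0*R.from_rotvec([0,th,0])
def G(back=0,gz=.165):
    r=np.array([-.038+.038*c_-gz*s_,.010+.038*s_+gz*c_])+(.159+back)*np.array([-s_,c_])
    return rack(r[0],-.1,r[1])
E
python3 - <<'E'
from h import *
print(G(),arm.observe()['joints']);go(G(.08),RG);go(G(),RG)
E
```

```text
[ 0.4552 -0.0119  0.3129] [-0.1745  0.6625  0.7448  1.1282 -0.4323  1.4999 -0.5732]
mm [-177.6 -281.6  112.7] rot [-0.0014  0.4966  0.0024] tcp [ 0.7144 -0.1895  0.4959]
mm [-139.5 -281.5  183.1] rot [-0.0014  0.4966  0.0024] tcp [ 0.7144 -0.1895  0.4959]
```

```bash
python3 -m pendant '[[[-50,-40,0,0,0.12,0,-1],[-100,-80,0,0,0.25,0,-1],[-150,-130,0,0,0.37,0,-1],[-178,-180,0,0,0.497,0,-1],[-178,-230,0,0,0.497,0,-1],[-178,-282,0,0,0.497,0,-1],[-178,-282,40,0,0.497,0,-1],[-178,-282,80,0,0.497,0,-1],[-178,-282,113,0,0.497,0,-1],[-178,-282,113,0,0.497,0,-1],[-178,-282,113,0,0.497,0,-1]]]' 40; python3 - <<'E'
from h import *
print(arm.observe()['joints'],arm.observe()['width']);go(G(.08),RG);go(G(),RG)
cv2.imwrite("pics/s6.png",cv2.resize(get_image("scene")[100:320,230:490,::-1],None,fx=2.7,fy=2.7))
cv2.imwrite("pics/t6.png",get_image("top")[:,:,::-1])
E
```

```text
clock: 8.95
position: [0.4217, -0.031, 0.384]
ee_rot: [-2.835, -0.739, -0.722]
force: [0.1, -0.2, 0.4]
width: 1.001
[-0.5665 -0.0035  0.6521  2.2766 -0.5713  0.5152 -0.5229] 1.0009625902638501
mm [-0.1 -0.4  0.9] rot [-0.0008 -0.0013  0.0016] tcp [ 0.4217 -0.031   0.384 ]
mm [-0.2 -0.3 80.9] rot [-0.0008 -0.0013  0.0016] tcp [ 0.4217 -0.031   0.384 ]
```

View pics/s6.png

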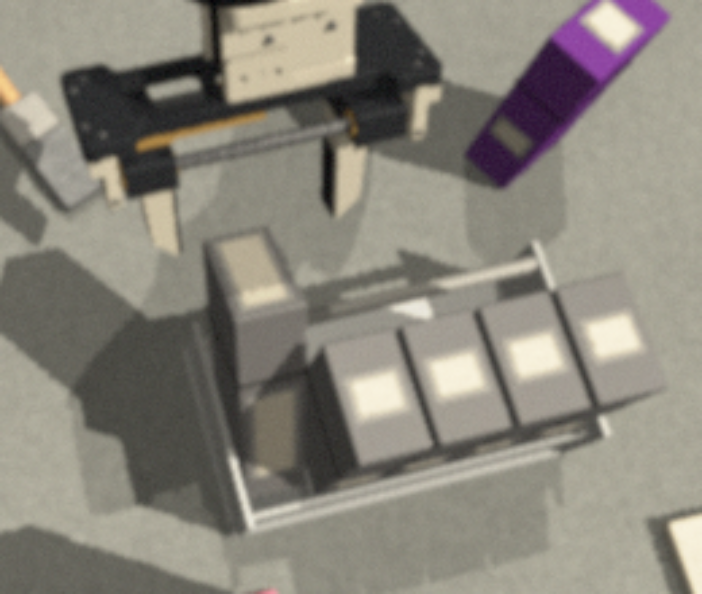

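View pics/t6.png

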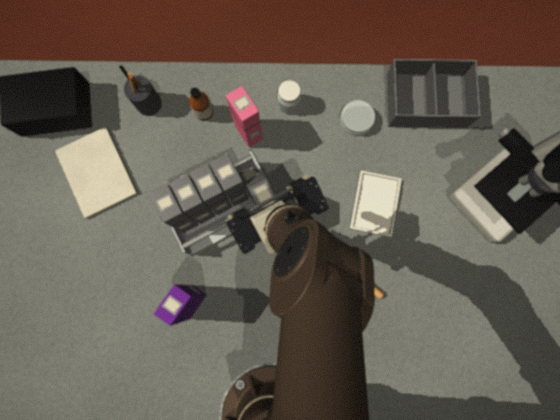

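The case leans by itself and the open jaws stand centred over it (fingers at crop (165,220) and (345,190), case top at (258,270)). Advance along the axis.

```bash
python3 -m pendant '[[[0,0,25,0,0,0,-1],[0,0,50,0,0,0,-1],[0,0,70,0,0,0,-1],[0,0,81,0,0,0,-1],[0,0,81,0,0,0,-1]]]' 40; python3 - <<'E'
from h import *
print(arm.observe()['force']);go(G(),RG)
cv2.imwrite("pics/s7.png",cv2.resize(get_image("scene")[120:320,250:490,::-1],None,fx=3,fy=3))
E
```

```text
clock: 9.68
position: [0.4556, -0.0126, 0.3119]
ee_rot: [-2.836, -0.738, -0.72]
force: [-0.1, 0.2, 0.7]
width: 0.999
[-0.087   0.2293  0.6527]
mm [ 0.4 -0.8 -0.9] rot [-0.0006 -0.0002  0.0007] tcp [ 0.4556 -0.0126  0.3119]
```

View pics/s7.png

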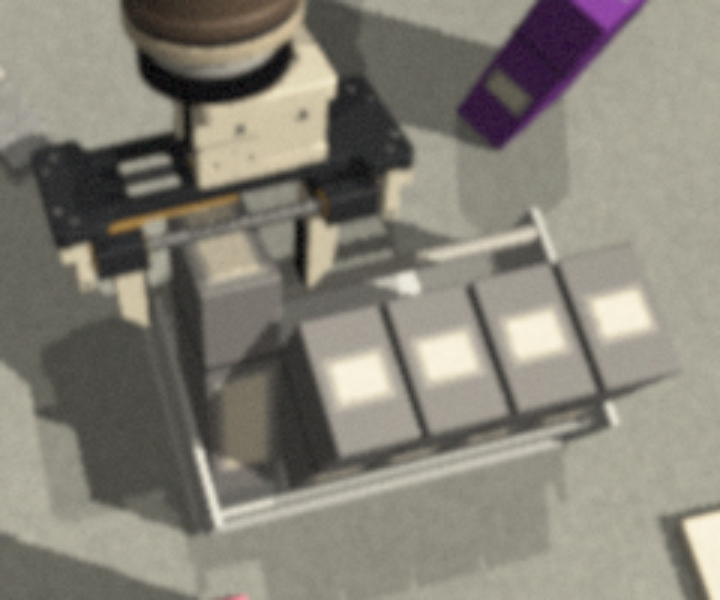

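```bash
python3 -m pendant '[[[0,0,0,0,0,0,0],[0,0,0,0,0,0,0.3],[0,0,0,0,0,0,1],[0,0,0,0,0,0,1],[0,0,0,0,0,0,1],[0,0,0,0,0,0,1],[0,0,0,0,0,0,1],[0,0,0,0,0,0,1]]]' 45; python3 - <<'E'
from h import *
s=arm.observe();print(s['force'],s['ft_torque'],s['width']*92);go(G(),RG)
# world directions in tool axes
Rc=R.from_rotvec(s['ee_rot']).inv()
print("up",Rc.apply([0,0,1]),"rack -x",Rc.apply(-np.r_[Xr,0]),"rack -y",Rc.apply(-np.r_[Yr,0]))
E
```

```text
clock: 10.72
position: [0.4551, -0.0127, 0.3115]
ee_rot: [-2.836, -0.737, -0.72]
force: [-0.5, 1.2, 1.3]
width: 0.495
[-0.4762  1.2227  1.2748] [-0.0883  0.6856  0.0642] 45.56450080341217
mm [ 1.1 -0.6 -1. ] rot [-0.0005  0.0004  0.0005] tcp [ 0.4551 -0.0127  0.3115]
up [ 0.4768 -0.0002 -0.879 ] rack -x [-0.879  -0.0006 -0.4768] rack -y [-0.0005  1.     -0.0005]
```

```bash
python3 -m pendant '[[[2,0,-4,0,0,0,1],[5,0,-9,0,0,0,1],[7,0,-13,0,0,0,1],[10,0.5,-18,0,0,0,1],[10,0.5,-18,0,0,0,1],[10,0.5,-18,0,0,0,1]]]'; python3 - <<'E'
from h import *
s=arm.observe();print(s['force'],s['ft_torque'],s['width']*92)
cv2.imwrite("pics/s8.png",cv2.resize(get_image("scene")[120:320,250:490,::-1],None,fx=3,fy=3))
E
```

```text
clock: 11.48
position: [0.4554, -0.013, 0.332]
ee_rot: [-2.836, -0.738, -0.719]
force: [0.4, -0.8, -5.3]
width: 0.499
[ 0.4486 -0.8436 -5.2788] [-0.7408  1.3283  0.0112] 45.87296850389913
```

View pics/s8.png

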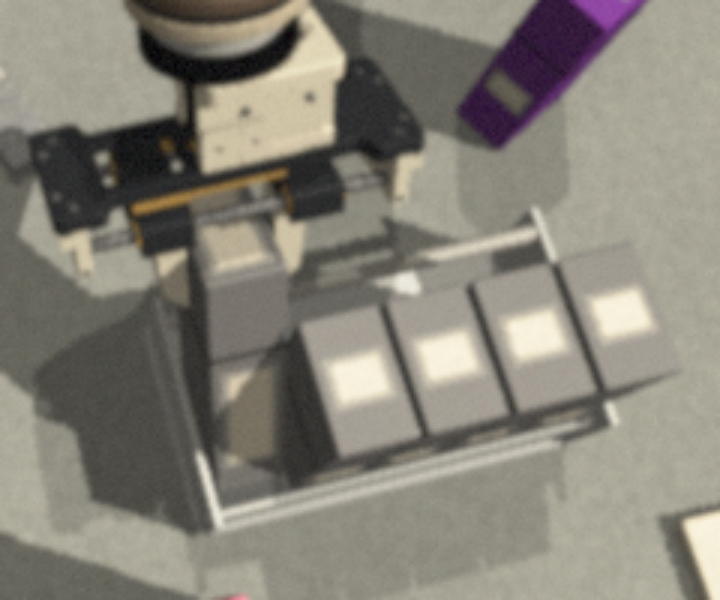

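```bash
python3 -m pendant '[[[3,0.5,-15,0,0,0,1],[6,1,-30,0,0,0,1],[9,1,-45,0,0,0,1],[12,1,-60,0,0,0,1],[15,1,-75,0,0,0,1],[18,1,-90,0,0,0,1],[21,1,-108,0,0,0,1],[21,1,-108,0,0,0,1]]]'; python3 - <<'E'
from h import *
s=arm.observe();print(s['force'],s['joints'],s['width']*92)
cv2.imwrite("pics/s9.png",cv2.resize(get_image("scene")[120:320,250:490,::-1],None,fx=3,fy=3))
E
```

```text
clock: 12.52
position: [0.4271, -0.0304, 0.4378]
ee_rot: [-2.835, -0.737, -0.722]
force: [1.1, -1.1, -6.4]
width: 0.503
[ 1.1371 -1.0725 -6.399 ] [-0.6472 -0.0942  0.6786  2.1839 -0.3357  0.6259 -0.7874] 46.28704686194289
```

View pics/s9.png

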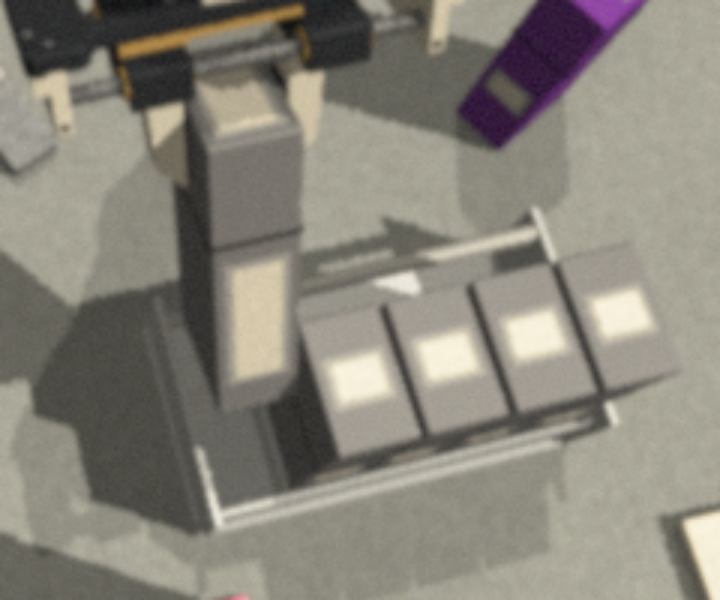

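The case is clear above the rail and the cheek (90 mm). Move up and sideways, away from the neighbours, then tilt upright.

```bash
python3 -m pendant '[[[7,1,-13,0,0,0,1],[14,10,-26,0,0,0,1],[14,30,-26,0,0,0,1],[14,60,-26,0,0,0,1],[14,90,-26,0,0,0,1],[14,120,-26,0,0,0,1],[14,140,-26,0,0,0,1],[14,140,-26,0,0,0,1],[14,140,-26,0,0,0,1]]]'; python3 - <<'E'
from h import *
s=arm.observe();print(s['force'],s['joints'],s['width']*92)
ty=np.radians(-11.7); tx=np.array([np.cos(ty),np.sin(ty),0]); tyv=np.array([-tx[1],tx[0],0])
# tray corners averaged both cams
A=np.array([[.6088,-.3373],[.4374,-.31],[.47,-.1929],[.6365,-.2258]]);B=np.array([[.6297,-.2292],[.6097,-.3401],[.4523,-.3063],[.4714,-.1979]])
print(A.mean(0),B.mean(0))
RT=R.from_matrix(np.c_[tx,-tyv,[0,0,-1]])
go(np.r_[.539,-.267,.45],RT)
cv2.imwrite("pics/s10.png",get_image("scene")[:,:,::-1])
cv2.imwrite("pics/t10.png",get_image("top")[:,:,::-1])
E
```

```text
clock: 13.7
position: [0.4951, -0.1518, 0.4656]
ee_rot: [-2.836, -0.738, -0.717]
force: [-0.4, 0.1, -5.5]
width: 0.498
[-0.3892  0.0856 -5.4546] [-0.4865  0.1462  0.9434  1.9502 -0.6719  0.9092 -0.2568] 45.81402309026125
[ 0.5382 -0.2665] [ 0.5408 -0.2684]
mm [-23.1 122.    5.1] rot [-0.1774 -0.4738  0.6983] tcp [ 0.4951 -0.1518  0.4656]
```

View pics/s10.png

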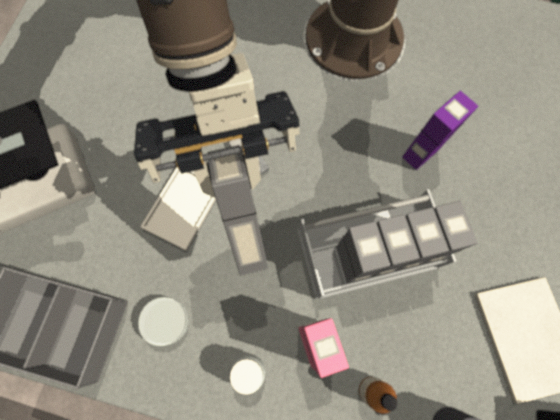

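View pics/t10.png

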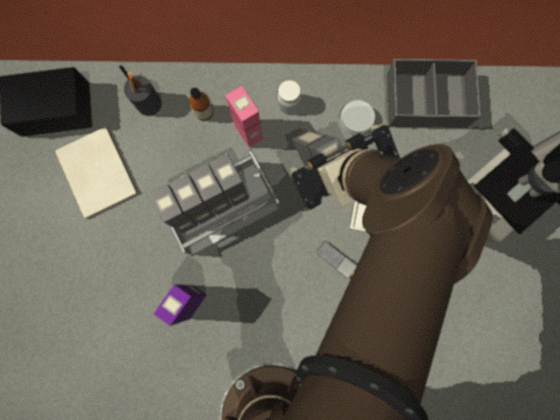

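```bash
python3 - <<'E'
from h import *
print(tri((8,145),(518,192)), tri((40,103),(478,186)))
im=cv2.imread("pics/scene0.png")[80:240,0:120];cv2.imwrite("pics/ms.png",cv2.resize(im,None,fx=4,fy=3.7))
im=cv2.imread("pics/top0.png")[110:260,430:560];cv2.imwrite("pics/mt.png",cv2.resize(im,None,fx=4,fy=4))
E
python3 -m pendant '[[[0,0,0,-0.03,-0.09,0.12,1],[0,10,0,-0.07,-0.18,0.26,1],[0,30,0,-0.1,-0.27,0.4,1],[-10,50,0,-0.14,-0.36,0.54,1],[-16,60,0,-0.177,-0.474,0.698,1],[-23,70,0,-0.177,-0.474,0.698,1],[-23,70,0,-0.177,-0.474,0.698,1],[-23,70,0,-0.177,-0.474,0.698,1]]]'; python3 - <<'E'
from h import *
s=arm.observe();print(s['force'],s['joints'],s['width']*92)
cv2.imwrite("pics/s11.png",get_image("scene")[:,:,::-1])
cv2.imwrite("pics/t11.png",get_image("top")[:,:,::-1])
E
```

```text
(array([ 0.5449, -0.576 ,  0.146 ]), np.float64(0.0025736639662793264)) (array([ 0.518 , -0.4074,  0.3183]), np.float64(0.012722367121381067))
clock: 14.8
position: [0.5115, -0.2232, 0.4559]
ee_rot: [-3.123, 0.318, -0.006]
force: [0.3, -0.0, -5.6]
width: 0.5
[ 0.3283 -0.0222 -5.5966] [-0.4643  0.4467  1.1456  1.7212 -0.4315  1.2526 -0.9902] 46.00258163902569
```

View pics/s11.png

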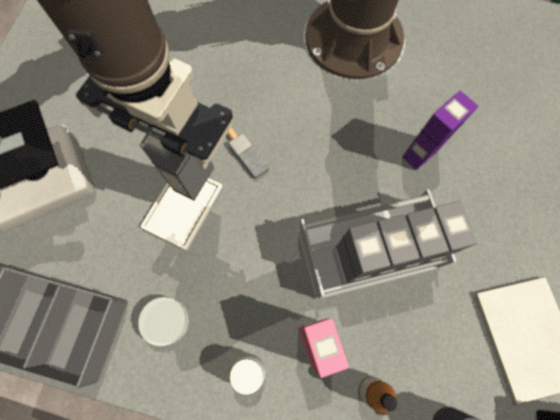

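View pics/t11.png

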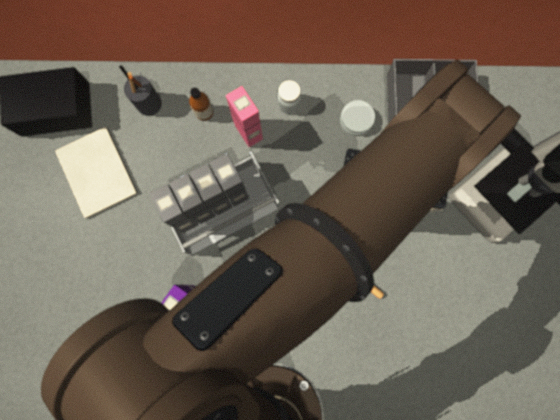

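View pics/mt.png

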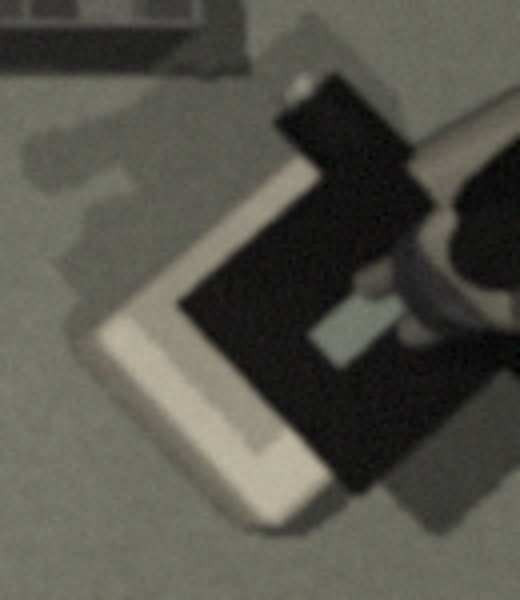

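View pics/ms.png

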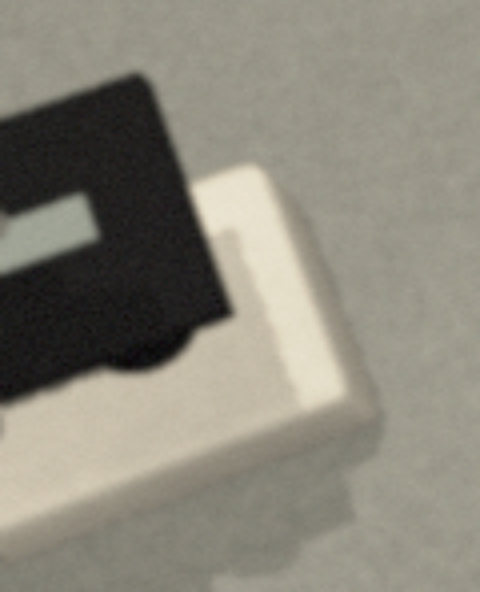

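```bash
python3 - <<'E'
from h import *
go(np.r_[.539,-.267,.455],R.from_rotvec(arm.observe()['ee_rot']))
im=cv2.imread("pics/scene11.png") if 0 else cv2.imread("pics/s11.png")
s=arm.observe();Rc=R.from_rotvec(s['ee_rot']);p=s['position']
# predicted case box corners if upright in tool frame: grasp at 165 above foot -> foot 159+165 ahead
for tilt in(-2,0,2):
  Rt=R.from_rotvec([0,np.radians(tilt),0])
  pts=[Rc.apply(Rt.apply([sx*.038,sy*.023,z-.159])+[0,0,.159])+p for z in(.159+.165,.159-.025) for sx in(-1,1) for sy in(-1,1)]
  print(tilt,proj("scene",pts).round(1).tolist())
x0,y0=130,110
cv2.imwrite("pics/s11c.png",cv2.resize(im[y0:y0+130,x0:x0+130],None,fx=4.5,fy=4.5,interpolation=3))
E
```

```text
mm [35.7 37.6  1. ] rot [0. 0. 0.] tcp [ 0.5115 -0.223   0.456 ]
-2 [[216.1, 164.6], [195.2, 154.5], [196.1, 198.8], [174.8, 188.2], [193.7, 114.4], [166.1, 101.6], [166.1, 158.7], [137.9, 145.0]]
0 [[214.7, 167.4], [193.8, 157.3], [194.3, 201.2], [173.0, 190.6], [194.2, 114.4], [166.7, 101.6], [166.1, 157.8], [137.9, 144.1]]
2 [[213.3, 170.1], [192.4, 160.0], [192.6, 203.6], [171.2, 192.9], [194.7, 114.4], [167.2, 101.7], [166.2, 156.9], [137.9, 143.1]]
```

View pics/s11c.png

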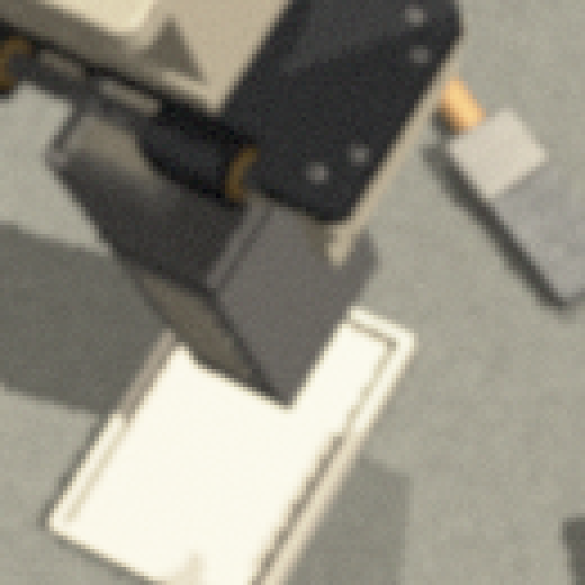

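Foot corners at scene (194,200) and (174,190) match the predicted upright case within about 1 px, so the case hangs upright and has not slipped.

```bash
python3 -m pendant '[[[18,19,0,0,0,0,1],[36,38,0,0,0,0,1],[36,38,30,0,0,0,1],[36,38,60,0,0,0,1],[36,38,85,0,0,0,1],[36,38,100,0,0,0,1],[36,38,110,0,0,0,1],[36,38,114,0,0,0,1],[36,38,114,0,0,0,1],[36,38,114,0,0,0,1]]]'; python3 - <<'E'
from h import *
s=arm.observe();print(s['force'],s['position'],s['width']*92)
for n,(x0,y0) in(("scene",(110,100)),("top",(320,110))):
  cv2.imwrite(f"pics/{n}12.png",cv2.resize(get_image(n)[y0:y0+150,x0:x0+150,::-1],None,fx=4,fy=4,interpolation=3))
Rc=R.from_rotvec(s['ee_rot']);print((R.from_euler('z',0)*Rc).as_matrix()[:,2])
E
```

```text
clock: 16.15
position: [0.5396, -0.268, 0.3423]
ee_rot: [-3.125, 0.32, -0.004]
force: [0.3, 0.3, -5.8]
width: 0.499
[ 0.2581  0.2786 -5.8153] [ 0.5396 -0.268   0.3423] 45.95007508726889
[ 0.0025 -0.     -1.    ]
```

View pics/scene12.png

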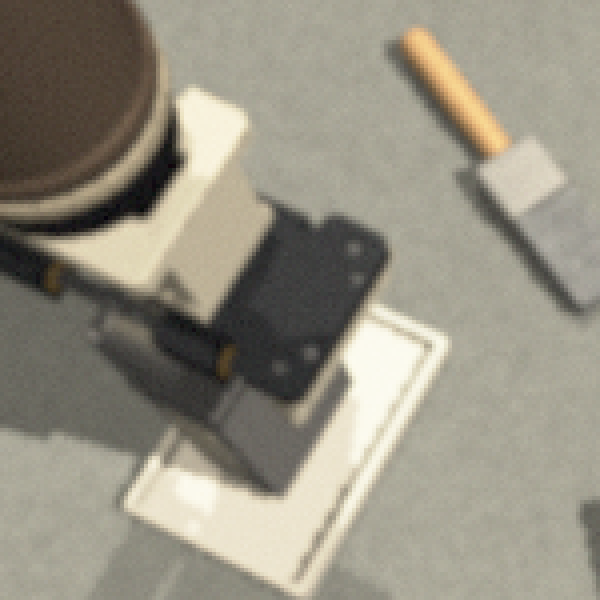

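View pics/top12.png

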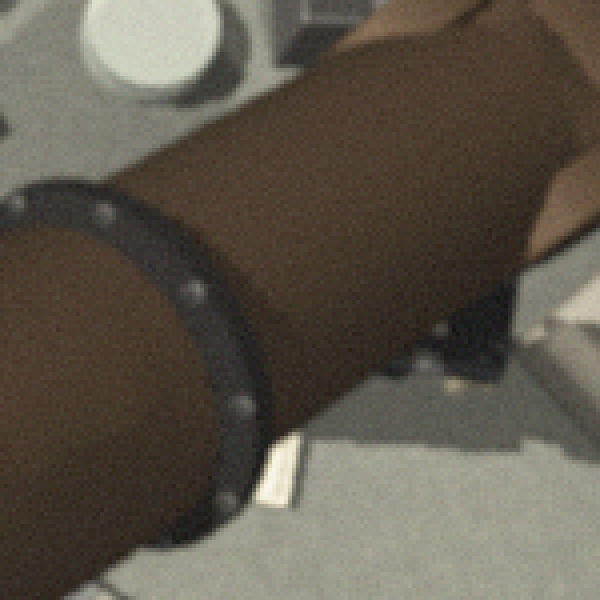

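```bash
python3 -m pendant '[[[0,0,2,0,0,0,1],[0,0,4,0,0,0,1],[0,0,6,0,0,0,1],[0,0,8,0,0,0,1],[0,0,9,0,0,0,1],[0,0,10,0,0,0,1],[0,0,10,0,0,0,1]]]'; python3 -m pendant '[[[0,0,1,0,0,0,1],[0,0,1,0,0,0,1]]]';python3 -m pendant '[[[0,0,1,0,0,0,1],[0,0,1,0,0,0,1]]]'
```

```text
clock: 17.12
position: [0.5394, -0.2678, 0.3316]
ee_rot: [-3.125, 0.32, -0.002]
force: [-0.2, -0.2, -6.6]
width: 0.497
clock: 17.38
position: [0.5394, -0.2678, 0.3306]
ee_rot: [-3.125, 0.32, -0.002]
force: [0.4, -0.4, -5.8]
width: 0.498
clock: 17.62
position: [0.5394, -0.2678, 0.3296]
ee_rot: [-3.125, 0.32, -0.002]
force: [0.2, -0.7, -6.7]
width: 0.5
```

```bash
for i in 1; do python3 -m pendant '[[[0,0,1,0,0,0,1],[0,0,1,0,0,0,1]]]'; done; python3 -m pendant '[[[0,0,1,0,0,0,1],[0,0,1,0,0,0,1]]]'
```

```text
clock: 17.88
position: [0.5396, -0.268, 0.3292]
ee_rot: [-3.125, 0.32, -0.004]
force: [-0.8, 0.9, 2.5]
width: 0.495
clock: 18.12
position: [0.5399, -0.2682, 0.3291]
ee_rot: [-3.125, 0.32, -0.006]
force: [-1.4, 1.9, 10.7]
width: 0.5
```

Contact with the tray floor. Relax, then open.

```bash
python3 -m pendant '[[[0,0,-1.5,0,0,0,1],[0,0,-1.5,0,0,0,1]]]' && python3 -m pendant '[[[0,0,0,0,0,0,0],[0,0,0,0,0,0,0],[0,0,0,0,0,0,-0.3],[0,0,0,0,0,0,-0.6],[0,0,0,0,0,0,-1],[0,0,0,0,0,0,-1],[0,0,0,0,0,0,-1],[0,0,0,0,0,0,-1]]]' 10; python3 - <<'E'
from h import *
cv2.imwrite(f"pics/s13.png",cv2.resize(get_image("scene")[100:250,110:260,::-1],None,fx=4,fy=4,interpolation=3))
E
```

```text
clock: 18.38
position: [0.5395, -0.2678, 0.3291]
ee_rot: [-3.125, 0.32, -0.003]
force: [-0.2, 0.5, -2.3]
width: 0.497
clock: 19.38
position: [0.5395, -0.2678, 0.3292]
ee_rot: [-3.125, 0.32, -0.002]
force: [0.1, 0.7, -0.4]
width: 1.0
```

View pics/s13.png

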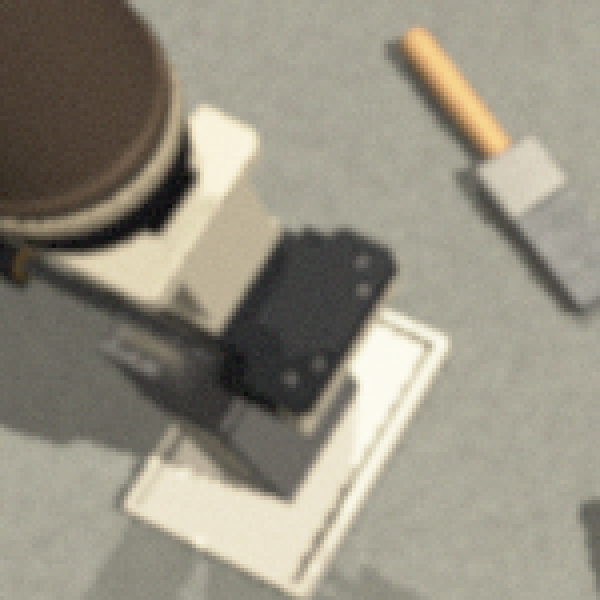

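The case stands free between the open jaws. Retreat straight up, then back toward the base, clear of the view.

```bash
python3 -m pendant '[[[0,0,-15,0,0,0,-1],[0,0,-40,0,0,0,-1],[0,0,-80,0,0,0,-1],[0,0,-120,0,0,0,-1],[0,0,-150,0,0,0,-1],[-40,0,-150,0,0,0,-1],[-80,0,-150,0,0,0,-1],[-120,0,-150,0,0,0,-1],[-150,0,-150,0,0,0,-1],[-150,0,-150,0,0,0,-1]]]'; python3 - <<'E'
from h import *
print(arm.observe()['force'])
for n in("scene","top"):cv2.imwrite(f"pics/{n}14.png",get_image(n)[:,:,::-1])
E
```

```text
clock: 20.68
position: [0.3903, -0.2382, 0.4795]
ee_rot: [-3.12, 0.322, -0.005]
force: [1.1, 0.9, -0.0]
width: 0.999
[ 1.0658  0.9284 -0.0298]
```

View pics/scene14.png

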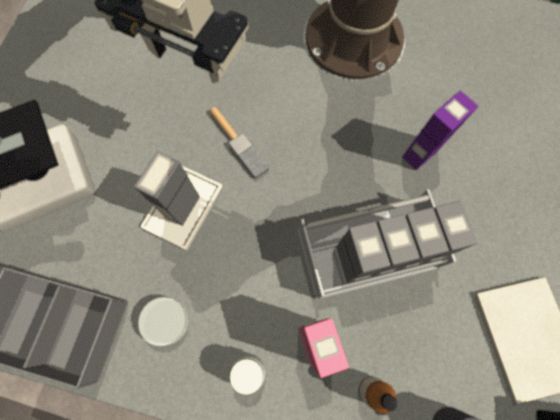

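View pics/top14.png

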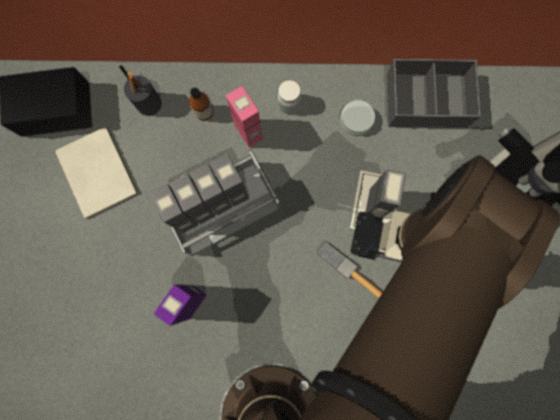

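```bash
python3 - <<'E'
from h import *
P,e=tri((155.5,175),(395,187));print("label",P,e,(P-[.5395,-.2678,0])*1000)
for n in("scene","top"):
    a=cv2.imread(f"pics/{n}0.png");b=cv2.imread(f"pics/{n}14.png")
    def lab(im,box):
        x0,y0,x1,y1=box;h=cv2.cvtColor(im,cv2.COLOR_BGR2HSV);m=((h[...,2]>165)&(h[...,1]>25)).astype(np.uint8)
        k,l,s,c=cv2.connectedComponentsWithStats(m);return [c[i].round(1).tolist() for i in range(1,k) if s[i,4]>60 and x0<c[i][0]<x1 and y0<c[i][1]<y1]
    box=(350,205,480,260) if n=="scene" else(150,165,235,210)
    print(n,lab(a,box),lab(b,box))
E
python3 - <<'E'
from cell import arm
print(arm.sign_off())
E
```

```text
label [ 0.5415 -0.2731  0.1873] 0.0037984407173674143 [  2.0418  -5.2743 187.3035]
scene [[456.6, 224.3], [427.8, 231.4], [398.7, 238.5], [369.3, 245.8]] [[456.7, 224.3], [427.7, 231.4], [398.6, 238.7], [369.4, 245.8]]
top [[225.0, 171.1], [205.2, 181.3], [184.9, 191.7], [164.4, 202.2]] [[225.1, 171.1], [205.1, 181.3], [185.0, 191.7], [164.4, 202.2]]
the job is handed in; nothing more can be done
None
```

The case with the long label frame, from the end slot at rack y = -100 mm, now stands upright on its foot in the white tray. I handed the job in at about 21 s of the 72 s allowed.

I hooked a closed finger behind its top, tipped it forward until it leaned by itself on the front rail (about 28.5°), and let go. I then gripped it by its sides, lifted it out over the rail and cheek, set it down gently, released it and backed the arm away.

- **Other four cases:** their top labels sit within 0.2 pixel of where they started, in both camera views.
- **The placed case:** a rough fix by hand-picked pixels puts its top label about 6 mm from where I released it. It came out at a height of 187 mm, against about 195 mm expected for an upright case in the tray. The two camera rays missed each other by 4 mm, so I put the difference down to pixel picking. Both pictures show the case upright inside the tray walls.
- **Contact forces:** the largest force I read was about 11 N, as the foot met the tray. After the arm withdrew, the reading was about 1 N, near zero, and the gripper was clear of the case.

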